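# Post the sample canister through the return-chute flap

## Task

With your fingertips, push the low round steel canister along the deck of the return chute and in under the hanging flap, so that the canister pushes the flap open and slides down into the catch tray behind it; then draw your hand back so that the flap swings shut. Do not pick the canister up, and leave the small crucible and the square die on the deck, and the things on the bench, where they stand.

Things in the scene. Friction and masses are not known exactly. Their poses are not given: they have to be found in the camera images.
- canister: The part to push: a low round closed steel canister, 56 mm diameter, 30 mm high, about 0.3 kg, with a dark band round it, standing upright on the feed deck. Origin at the centre of its underside; z is its axis.
- chute: Return chute, a fixed steel and blue bench unit. Origin on the bench straight under the flap, midway across; +x is the feed direction (deck to tray), z up. Polished steel feed deck: x -250 to -8 mm, y +-135 mm, top 75 mm above the bench. Two fixed funnel fences, 14 mm high, 4 mm thick, run on the deck from (x -88, y +-87) to (x -13, y +-50).
- lip (a point): Middle of the lip where the deck ends, 8 mm before the flap, at deck height; axes as the chute's. From here a slippery slope falls at 35 degrees under the flap to the tray. A canister whose centre passes the lip tips onto the slope and slides down by itself, so the fingers need not go in under the crossbar. The feed direction points to the robot's left, within about 0.3 rad.
- doorway (a point): Middle of the underside of the fixed crossbar over the flap, 131 mm above the bench (56 mm above the deck); axes as the chute's. The bar is 10 x 10 mm in section (x +-5 mm of the flap, top 141 mm above the bench). It joins two cheeks, inner faces y +-52 mm, 6 mm thick, x +-13 mm, tops 139 mm above the bench.
- flap (a joint): Angle of the plain aluminium flap (98 mm wide, 52 mm high, 2.5 mm thick, 50 g), hung from a pin 131 mm above the bench, opening towards the tray only: 0 = hanging shut, grows as its lower edge swings towards the tray, stop at 1.5 rad. No spring: it falls shut by its own weight when nothing holds it.
- flap_edge (a point): Middle of the flap's lower edge (77 mm above the bench when shut, 2 mm above deck level).
- tray (a point): Centre of the catch tray's slippery floor, 165 mm beyond the flap, 9 mm above the bench. The floor spans 86 to 233 mm beyond the flap and is 104 mm wide, with clear side walls and a rubber end wall, tops 62 mm above the bench.
- crucible: Leave alone: open steel cup, 32 mm diameter, 28 mm high, on a front corner of the deck beside the flap, outside one of the fences. Origin at the centre of its underside.
- die: Leave alone: dark steel cube 30 mm, on the deck's other corner outside the other fence (the two may be swapped). Origin at the centre of its underside.
- jar: Leave alone: amber glass jar on the bench, 64 mm diameter, 90 mm high. Origin at the centre of its underside.
- beaker: Leave alone: clear beaker on the bench, 70 mm diameter, 90 mm high. Origin at the centre of its underside.
- vessel: Leave alone: tall steel pressure vessel on the bench, 68 mm diameter, 150 mm high. Origin at the centre of its underside.
- spatula: Leave alone: 180 mm spatula lying on the bench.
- tray2: Leave alone: small white open tray on the bench, 140 x 100 x 30 mm. Origin at the centre of its underside.
Not all that is in view belongs to the job. What is shaped like the canister but blue or turquoise is not meant.

How it is judged:
On the way, in this order (a step that is already met when the one before it is completed fails the run):
1. the canister is in the doorway with the flap pushed open (value of joint flap above 0.25 rad and x of canister in the frame of chute between -0.03 and 0.05 m), for 0.02 s.
2. the canister has slid down into the catch tray (x of canister in the frame of chute above 0.095 m and z of canister in the frame of chute below 0.045 m), for 0.1 s.
At the end, for the whole second after the job is handed in: The canister lies at rest in the catch tray (its centre 95 mm or more beyond the flap, between the tray walls, underside centre less than 45 mm above the bench) and the flap hangs shut (within 0.06 rad) (all of step 2 and x of canister in the frame of chute below 0.235 m and y of canister in the frame of chute between -0.052 and 0.052 m and linear speed of canister below 0.02 m/s and value of joint flap below 0.06 rad and velocity of joint flap below 0.1 rad/s); the robot touches nothing.
It fails at once if the canister was lifted more than 20 mm off the deck (z of canister in the frame of chute above 0.095 m).
It fails at once if the crucible or the die was moved more than 15 mm (distance of any of crucible, die from where it was at the start of the episode above 0.015 m).
It fails at once if something on the bench was moved more than 20 mm (distance of any of jar, beaker, vessel, spatula, tray2 from where it was at the start of the episode above 0.02 m).
It fails at once if the canister was pushed with the arm or the gripper's body instead of the fingers (contact force between the arm and canister above 2 N).
It also fails if it takes over 51 s, if anything falls off the work surface, if the arm or the gripper's body presses on something with over 40 N, if the wrist force passes 120 N, or if a joint passes its speed limit or range.

## Robot

A 6-joint arm with a two-finger parallel gripper is mounted at the origin on the work surface. World frame = base frame: x ahead of the robot, y to its left, z up, the work surface at z = 0. Lengths are in m, angles in rad, forces in N, time in s.
With the tool pointing down it reaches from about 0.4 to 0.925 m from the base axis. Payload 3.4 kg.
Tool frame: the origin (TCP) lies at the very end of the fingers, on their centre line; the grasp point (between the pads) lies 19 mm behind it (robot.pinch_z is the distance from the TCP to the grasp point, in m); z points along the fingers, y is the direction in which the jaws open and shut (so a half turn about z gives the same grasp; the last joint's range is limited). The gripper opens to 85 mm and grips with 20 to 120 N. Pads are 22 mm wide; open, the fingers measure 114 mm over their backs; the gripper's body (76 mm by 85 mm) begins 54 mm behind the grasp point. The pads swing forward as they close: fully open they stand 13 mm farther back than shut.
Start: joints at [1.151, 0.307, 1.506, -0, 1.328, -0.073], TCP at [0.195, 0.541, 0.197] pointing down, gripper open.
Joint ranges: [-3.12, 3.12], [-1.05, 2.28], [0.14, 2.33], [-1.42, 4.57], [0.1, 2.73], [-2.68, 2.68]. Speed limits (rad/s): [2.57, 2.57, 3.14, 3.14, 3.14, 3.14].

## Interface

Orientations are given as a rotation vector (axis times angle).
In Python, from rig import monitor, imaging, robot gives the robot as it stands. The module is installed in compiled form; this text tells all that it offers.
- The arm moves only by the shell command python3 -m creep 'ROWS' [OPENING] [FORCE]. ROWS is JSON, one flat list of numbers, 4 for each row, row after row: the shift along the tool's x, y, z in cm, then the turn about the tool's z in units of 8 degrees (1.0 is 8 degrees). In form: [tx, ty, tz, twist, tx, ty, tz, twist, ...]. A call has exactly 8 rows; each row shifts and turns the pose as measured when the row begins, along the tool's axes as they then stand; what a row does not reach is not made up. A row lasts 1/8 s, in which the tool goes at most 62.5 mm and 10.7 degrees, less where a joint would pass 70% of its speed; a pose out of reach is approached as far as the arm can. A call with a gripper value outside its range is refused whole. OPENING is the closure, from 0 (fully open) to 1 (shut), set as the call begins (- or left out, the last holds). The fingers move at their own pace and stop on an object; FORCE is the grip in N (left out, the last holds). Time passes only in rows, so rows that do not move let the fingers close, or fill a call up. It gives the time, the measured TCP pose, the force and the opening at its end, in the units of the state.
- monitor.get_state(): the state, without advancing time (a new reading comes with each control period).
- imaging.get_image(name): name is "scene" or "side" or "wrist"; returns the picture (400x640x3 uint8, red, green, blue); there is no depth.
- imaging.get_calibration(name): a dict with "camera_matrix" (3x3 intrinsics, pixels), "position" and "rotation" of the camera in the world; the wrist camera has in their place "mount" (4x4, takes a point from camera to tool coordinates, whose origin is the TCP and whose axes are the flange's). Camera axes: x right, y down, z forward; pixel columns grow to the right and rows downward; lengths in m; the calibration is good to about 2 mm. A picture is of the moment at which its call begins: read the wrist's pose just before it. get_calibration takes no time and is no camera call.
- robot.hand_in(): hands the job in, once; it reports no verdict.
The state is a dict: "time_s": time; "joint_positions": joint angles; "joint_vel": joint speeds; "joint_torque": joint torques, N m; "ee_pos": TCP position; "ee_rot": TCP orientation; "wrist_force": force on the tool from outside, world axes, zero at the start; "ft_torque": the same for the moment, N m; "gripper_width": finger opening in m.
Only numpy, scipy, OpenCV 4.12 (cv2) and the standard library are available. Lean on these libraries where they do the work, as an engineer would, in place of code of your own. Each camera call takes 0.05 s, during which the arm holds its last target.

## Working session

There is one attempt and no reset: what is moved stays moved. The work goes in short steps, Python scripts to look and compute and a shell command to move; the robot and the scene stay as the last step left them, time stands still between calls to the robot, and variables do not carry over. Pictures are saved under pics/ and viewed, and the job is handed in when it is done.

```bash
mkdir -p pics; python3 - <<'E'
from rig import monitor, imaging, robot
import cv2
print(monitor.get_state())
for n in ["scene","side","wrist"]:
    c=imaging.get_calibration(n); print(n,c)
    cv2.imwrite(f"pics/{n}0.png",imaging.get_image(n)[:,:,::-1])
E
```

```text
{'time_s': 0.0, 'joint_positions': array([ 1.15051926e+00,  3.07569474e-01,  1.50764343e+00,  4.34525377e-05,
        1.32838184e+00, -7.34867510e-02]), 'joint_vel': array([ 0.0001535 , -0.00085401,  0.00014361, -0.00090436,  0.00121331,
        0.0011793 ]), 'joint_torque': array([ 8.96582715e-04, -4.57547665e+01, -2.51924515e+01, -1.84827145e-04,
        1.34014295e-02,  1.19921191e-05]), 'ee_pos': array([0.19512818, 0.54009111, 0.19649441]), 'ee_rot': array([-5.41935869e-01, -3.09395699e+00,  3.03282813e-03]), 'wrist_force': array([ 0.00204119, -0.8261498 ,  0.4132288 ]), 'ft_torque': array([-0.08125466, -0.03526072,  0.02927171]), 'gripper_width': 0.08540393997471721}
scene {'camera_matrix': array([[411.30902447,   0.        , 319.30172651],
       [  0.        , 411.30902447, 198.12825406],
       [  0.        ,   0.        ,   1.        ]]), 'position': array([0.93586882, 0.53244843, 1.09879893]), 'rotation': array([-0.98653703, -2.65706492,  0.80121258])}
side {'camera_matrix': array([[447.70470831,   0.        , 323.17014297],
       [  0.        , 447.70470831, 199.05852836],
       [  0.        ,   0.        ,   1.        ]]), 'position': array([ 0.12945127, -0.86775654,  0.95790243]), 'rotation': array([-2.25985942,  0.44947244, -0.23071599])}
wrist {'camera_matrix': array([[275.61881629,   0.        , 320.94347163],
       [  0.        , 275.61881629, 197.6881974 ],
       [  0.        ,   0.        ,   1.        ]]), 'mount': array([[ 6.65070309e-04, -9.56501409e-01, -2.91726947e-01,
         7.35421166e-02],
       [ 9.99999145e-01,  3.07754498e-04,  1.27071610e-03,
         4.74213940e-04],
       [-1.12566146e-03, -2.91727543e-01,  9.56500797e-01,
        -1.76541546e-01],
       [ 0.00000000e+00,  0.00000000e+00,  0.00000000e+00,
         1.00000000e+00]])}
```

View pics/scene0.png

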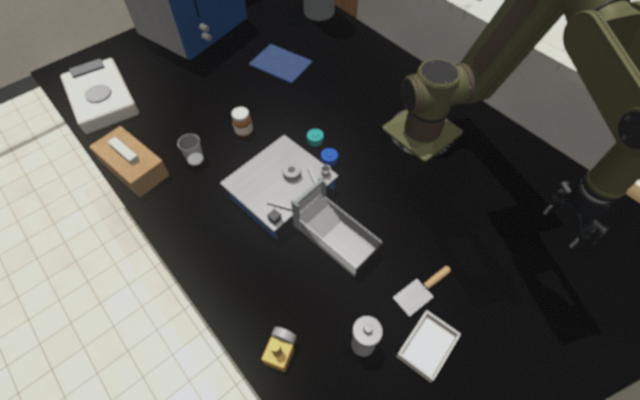

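View pics/side0.png

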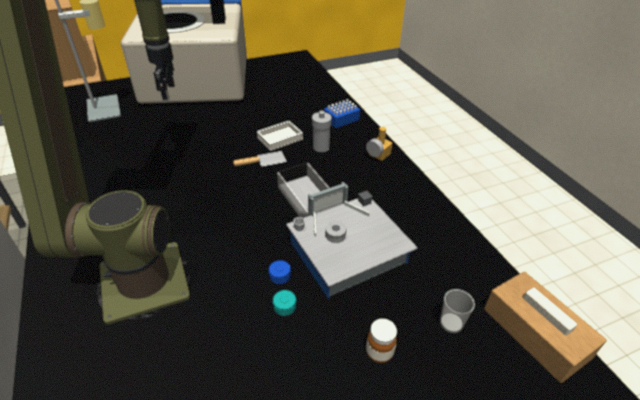

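View pics/wrist0.png

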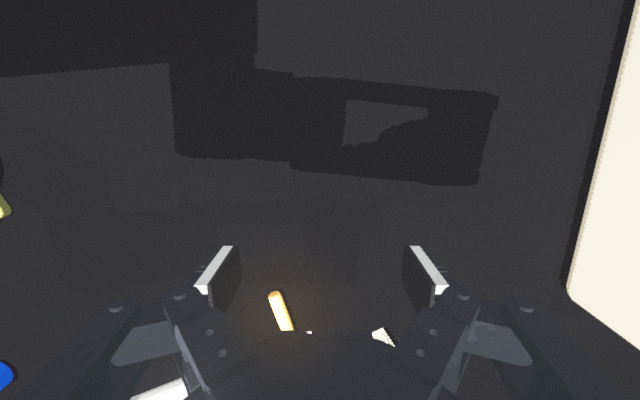

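The canister is on the deck, at about (291,173) in the scene view and (336,231) in the side view. I'll zoom in to pick accurate points.

```bash
python3 - <<'E'
import cv2
a=cv2.imread("pics/scene0.png")[120:280,210:390]; cv2.imwrite("pics/s1.png",cv2.resize(a,None,fx=4,fy=4,interpolation=cv2.INTER_CUBIC)[:600])
a=cv2.imread("pics/side0.png")[160:300,270:430]; cv2.imwrite("pics/d1.png",cv2.resize(a,None,fx=4,fy=4,interpolation=cv2.INTER_CUBIC))
E
```

```text
(no output)
```

View pics/s1.png

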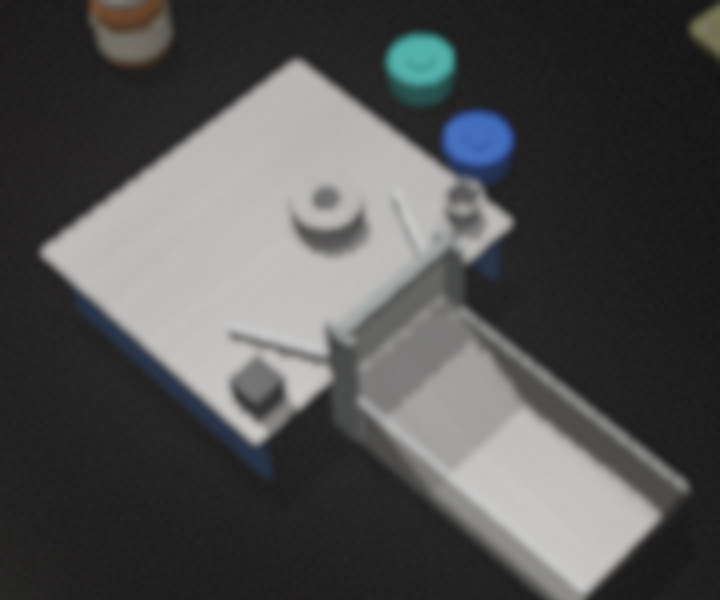

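View pics/d1.png

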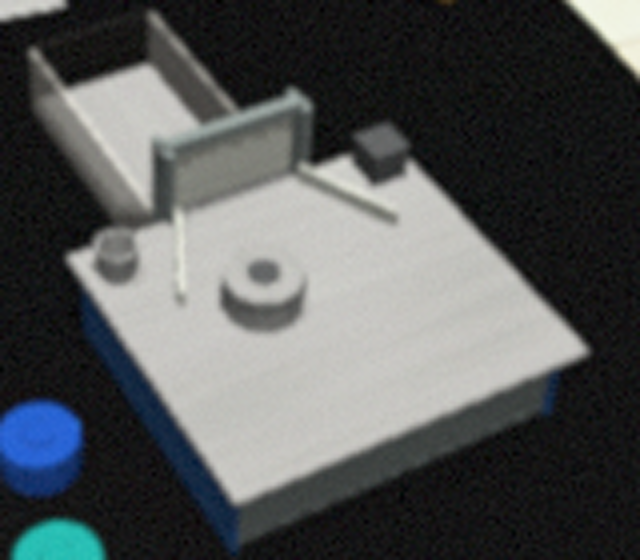

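```bash
cat > h.py <<'E'
import numpy as np, cv2
from rig import imaging
from scipy.spatial.transform import Rotation as R
from scipy.optimize import least_squares
def K(n): c=imaging.get_calibration(n); return c["camera_matrix"],np.array(c["position"]),R.from_rotvec(c["rotation"]).as_matrix()
def ray(n,px,z):
    k,p,r=K(n); d=r@np.linalg.inv(k)@[px[0],px[1],1]; return p+d*(z-p[2])/d[2]
def proj(n,X):
    k,p,r=K(n); q=k@(r.T@(np.asarray(X)-p)); return q[:2]/q[2]
def un(u,o): return [(u[0]+.5)/4-.5+o[0],(u[1]+.5)/4-.5+o[1]]
E
python3 - <<'E'
from h import *
C=[(-8,135),(-250,135),(-250,-135),(-8,-135)]
S=[(514,222),(298,58),(40,250),(257,445)]
D=[(67,258),(237,505),(590,352),(412,163)]
W=[];M=[]
for c,s,d in zip(C,S,D):
    a=ray("scene",un(s,(210,120)),.075); b=ray("side",un(d,(270,160)),.075)
    print(c,a.round(4),b.round(4)); W+=[a[:2],b[:2]]; M+=[c,c]
M=np.array(M)/1e3;W=np.array(W)
f=lambda p:((M@np.array([[np.cos(p[2]),-np.sin(p[2])],[np.sin(p[2]),np.cos(p[2])]]).T+p[:2])-W).ravel()
r=least_squares(f,[.5,0,1.5]); p=r.x; print(p, r.fun.reshape(-1,2).round(4))
Rm=np.array([[np.cos(p[2]),-np.sin(p[2])],[np.sin(p[2]),np.cos(p[2])]])
# canister: top centre (hub on top) z=.105
for n,u,o in [("scene",(326,198),(210,120)),("side",(264,272),(270,160))]:
    w=ray(n,un(u,o),.105); print(n,"can",w.round(4),(Rm.T@(w[:2]-p[:2])).round(4))
for n,u,o,z in [("scene",(465,190),(210,120),.103),("side",(117,238),(270,160),.103),("scene",(258,373),(210,120),.105),("side",(381,137),(270,160),.105)]:
    w=ray(n,un(u,o),z); print(n,"obj",w.round(4),(Rm.T@(w[:2]-p[:2])).round(4))
# crossbar ends tops check
for y in (.055,-.055):
    X=np.append(p[:2]+Rm@[0,y],.141)
    for n,o in [("scene",(210,120)),("side",(270,160))]: print(n,y,((proj(n,X)-o+.5)*4-.5).round(0))
E
```

```text
(-8, 135) [ 0.3988 -0.0106  0.075 ] [ 0.4007 -0.0126  0.075 ]
(-250, 135) [ 0.4208 -0.2541  0.075 ] [ 0.4252 -0.2537  0.075 ]
(-250, -135) [ 0.6915 -0.2284  0.075 ] [ 0.6944 -0.2264  0.075 ]
(-8, -135) [0.6686 0.0163 0.075 ] [ 0.6726 -0.0131  0.075 ]
[0.53581596 0.00571896 1.65422121] [[ 0.0032 -0.0029]
 [ 0.0013 -0.0009]
 [ 0.0014 -0.0005]
 [-0.0031 -0.001 ]
 [-0.0003 -0.0037]
 [-0.0032 -0.0058]
 [ 0.0025 -0.0073]
 [-0.0016  0.0221]]
scene can [ 0.5073 -0.105   0.105 ] [-0.1079  0.0376]
side can [ 0.5097 -0.1034  0.105 ] [-0.1066  0.0352]
scene obj [ 0.4214 -0.0428  0.103 ] [-0.0388  0.1181]
side obj [ 0.4304 -0.034   0.103 ] [-0.0308  0.1084]
scene obj [ 0.6407 -0.0145  0.105 ] [-0.0289 -0.1029]
side obj [ 0.6465 -0.0082  0.105 ] [-0.0231 -0.1091]
scene 0.055 [443. 237.]
side 0.055 [167. 147.]
scene -0.055 [332. 329.]
side -0.055 [304. 102.]
```

```bash
cat >> h.py <<'E'
def Rz(t): return np.array([[np.cos(t),-np.sin(t)],[np.sin(t),np.cos(t)]])
P=None
def toW(c): return P[:2]+Rz(P[2])@np.asarray(c)
def toC(w): return Rz(P[2]).T@(np.asarray(w)[:2]-P[:2])
def plan(st,goal,n,yaw_goal=None):
    "rows in tool frame: straight line to goal xyz in n rows, turning tool y to yaw_goal (mod pi)"
    r0=R.from_rotvec(st["ee_rot"]); m=r0.as_matrix(); ya=np.arctan2(m[1,1],m[0,1])
    d=0
    if yaw_goal is not None: d=-((yaw_goal-ya+np.pi/2)%np.pi-np.pi/2)
    step=(np.asarray(goal)-st["ee_pos"])/n
    print("toolz",m[:,2].round(3),"yawY deg",np.degrees(ya).round(2),"turn deg",np.degrees(d).round(2))
    rr=r0
    for i in range(n):
        t=rr.as_matrix().T@step
        print((t*100).round(2),round(np.degrees(d/n)/8,3)); rr=rr*R.from_rotvec([0,0,d/n])
E
python3 - <<'E'
import h; from h import *
from rig import monitor
C=[(-8,135),(-250,135),(-250,-135),(-8,-135)]
S=[(514,222),(298,58),(40,250),(257,445)]
D=[(67,258),(237,505),(590,352)]
W=[];M=[]
for i,(c,s) in enumerate(zip(C,S)):
    W.append(ray("scene",un(s,(210,120)),.075)[:2]);M.append(c)
    if i<3: W.append(ray("side",un(D[i],(270,160)),.075)[:2]);M.append(c)
M=np.array(M)/1e3;W=np.array(W)
f=lambda p:((M@Rz(p[2]).T+p[:2])-W).ravel()
r=least_squares(f,[.5,0,1.5]); p=r.x; print(p.tolist(), r.fun.reshape(-1,2).round(4).tolist())
h.P=p
open("h.py","a").write(f"P=np.array({p.tolist()})\n")
for w in [(.5073,-.105),(.5097,-.1034)]: print("can",toC(w).round(4))
for y in (.055,-.055):
    X=np.append(toW([0,y]),.141)
    for n,o in [("scene",(210,120)),("side",(270,160))]: print(n,y,((proj(n,X)-o+.5)*4-.5).round(0))
k=toC((.5085,-.1042)); g=toW([k[0]-.06,k[1]]); print("pre",g)
st=monitor.get_state()
print("--1");plan(st,[.43,.2,.2],8,p[2]+np.pi/2)
E
```

```text
[0.5333797003262836, 0.008960207460818282, 1.6691626833676283] [[0.0011, -0.0016], [-0.0009, 0.0003], [0.0028, 0.0011], [-0.0016, 0.0006], [0.0008, 0.0019], [-0.0021, -0.0002], [-0.0, -0.002]]
can [-0.1108  0.0371]
can [-0.1095  0.0346]
scene 0.055 [448. 237.]
side 0.055 [162. 146.]
scene -0.055 [339. 330.]
side -0.055 [298. 100.]
pre [ 0.51439247 -0.16390996]
--1
toolz [-0.001 -0.001 -1.   ] yawY deg 70.13 turn deg 64.5
[-4.21 -3.   -0.04] 1.008
[-4.58 -2.38 -0.04] 1.008
[-4.87 -1.72 -0.04] 1.008
[-5.07 -1.02 -0.04] 1.008
[-5.16 -0.3  -0.04] 1.008
[-5.15  0.43 -0.04] 1.008
[-5.04  1.15 -0.04] 1.008
[-4.83  1.84 -0.04] 1.008
```

```bash
python3 -m creep '[-4.2,-3.0,0,1, -4.6,-2.4,0,1, -4.9,-1.7,0,1, -5.1,-1,0,1, -5.2,-0.3,0,1, -5.2,0.4,0,1, -5,1.2,0,1, -4.8,1.8,0,1]' 0.5
python3 - <<'E'
from h import *
from rig import monitor
s=monitor.get_state()
k=toC((.5085,-.1042)); g=toW([k[0]-.065,k[1]])
plan(s,[*g,.2],8,P[2]+np.pi/2)
E
```

```text
time_s: 1.15
ee_pos: [0.4319, 0.1904, 0.1949]
ee_rot: [2.132, 2.307, -0.003]
wrist_force: [0.6, -0.1, -0.3]
gripper_width: 0.0431
toolz [-0.001 -0.001 -1.   ] yawY deg 4.52 turn deg -1.12
[-4.56  0.68 -0.06] -0.018
[-4.56  0.67 -0.06] -0.018
[-4.56  0.66 -0.06] -0.018
[-4.56  0.65 -0.06] -0.018
[-4.57  0.64 -0.06] -0.018
[-4.57  0.62 -0.06] -0.018
[-4.57  0.61 -0.06] -0.018
[-4.57  0.6  -0.06] -0.018
```

```bash
python3 -m creep '[-4.6,0.7,0,-0.1, -4.6,0.7,0,0, -4.6,0.7,0,0, -4.6,0.6,0,0, -4.6,0.6,0,0, -4.6,0.6,0,0, -4.6,0.6,0,0, -4.4,0.6,0,0]'
python3 - <<'E'
from h import *
from rig import monitor,imaging
s=monitor.get_state()
print("TCP chute",toC(s["ee_pos"]).round(4),s["ee_pos"])
k=toC((.5085,-.1042)); g=toW([k[0]-.06,k[1]])
plan(s,[*g,.086],8,P[2]+np.pi/2)
for n in ["wrist","scene"]: cv2.imwrite(f"pics/{n}2.png",imaging.get_image(n)[:,:,::-1])
E
```

```text
time_s: 2.15
ee_pos: [0.5175, -0.1821, 0.1939]
ee_rot: [-2.119, -2.318, 0.002]
wrist_force: [0.7, 0.7, 0.1]
gripper_width: 0.0425
TCP chute [-0.1885  0.0346] [ 0.51748806 -0.18206124  0.19386234]
toolz [-0.001 -0.    -1.   ] yawY deg 5.16 turn deg -0.48
[ 0.23 -0.02  1.35] -0.007
[ 0.23 -0.02  1.35] -0.007
[ 0.23 -0.02  1.35] -0.007
[ 0.23 -0.02  1.35] -0.007
[ 0.23 -0.02  1.35] -0.007
[ 0.23 -0.02  1.35] -0.007
[ 0.23 -0.01  1.35] -0.007
[ 0.23 -0.01  1.35] -0.007
```

View pics/wrist2.png

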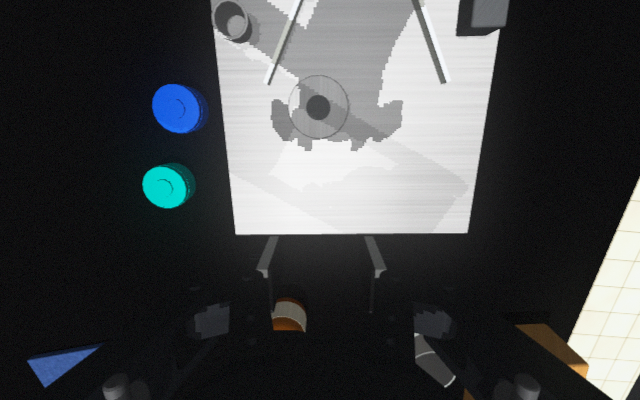

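The wrist view has the canister at about (318,106), between the fingers laterally, with the fences ahead of it. I'll check this against the scene estimate.

```bash
python3 - <<'E'
from h import *
from rig import monitor
s=monitor.get_state(); c=imaging.get_calibration("wrist"); m=np.array(c["mount"]); r=R.from_rotvec(s["ee_rot"]).as_matrix()
o=r@m[:3,3]+s["ee_pos"]; A=r@m[:3,:3]
def w(px,z):
    d=A@np.linalg.inv(c["camera_matrix"])@[*px,1]; return o+d*(z-o[2])/d[2]
for nm,px,z in [("can",(318,106),.105),("deck back y+",(236,234),.075),("back y-",(468,233),.075)]: print(nm,w(px,z).round(4),toC(w(px,z)).round(4))
E
```

```text
can [ 0.5102 -0.1044  0.105 ] [-0.1106  0.0342]
deck back y+ [ 0.4264 -0.2533  0.075 ] [-0.2505  0.1322]
back y- [ 0.6959 -0.2286  0.075 ] [-0.2524 -0.1384]
```

All three cameras put the canister within 3 mm of the same spot. Now I'll descend behind it.

```bash
python3 -m creep '[0,0,2,0, 0,0,2,0, 0,0,2,0, 0,0,2,0, 0,0,1.4,0, 0,0,1,0, 0,0,0.4,0, 0,0,0,0]'
python3 - <<'E'
from h import *
from rig import monitor
s=monitor.get_state(); print(toC(s["ee_pos"]).round(4))
cv2.imwrite("pics/wrist3.png",imaging.get_image("wrist")[:,:,::-1])
cv2.imwrite("pics/side3.png",cv2.resize(imaging.get_image("side")[140:320,250:450,::-1],None,fx=3,fy=3))
E
```

```text
time_s: 3.25
ee_pos: [0.5174, -0.1819, 0.0819]
ee_rot: [-2.124, -2.313, 0.001]
wrist_force: [-0.2, -0.5, -0.5]
gripper_width: 0.0425
[-0.1884  0.0346]
```

View pics/wrist3.png

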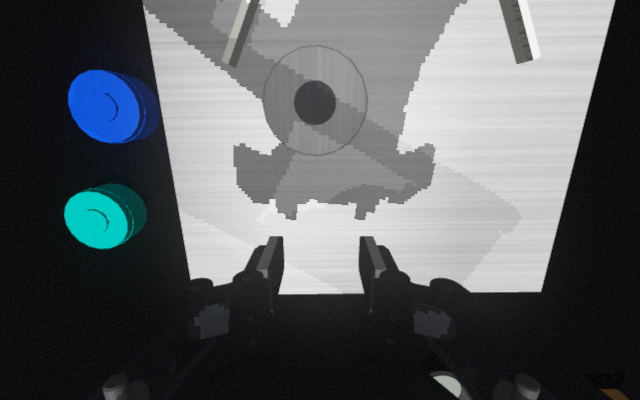

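View pics/side3.png

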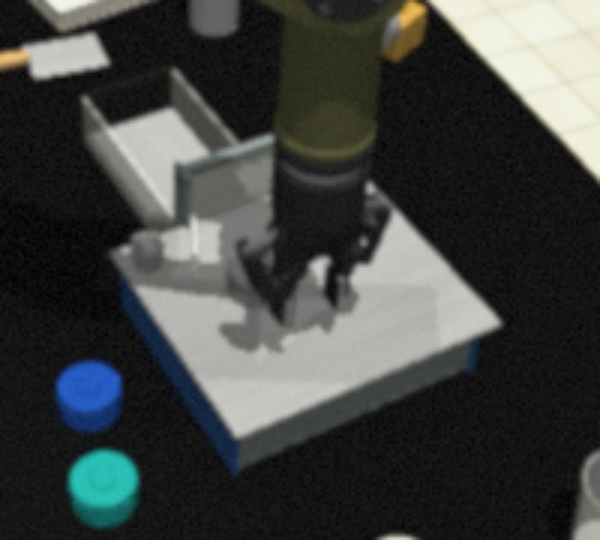

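```bash
python3 -m creep '[0.8,0,0,0, 0.8,0,0,0, 0.8,0,0,0, 0.8,0,0,0, 0.6,0,0,0, 0.6,0,0,0, 0.5,0,0,0, 0.4,0,0,0]'
python3 - <<'E'
from h import *
from rig import monitor
s=monitor.get_state(); print(toC(s["ee_pos"]).round(4))
cv2.imwrite("pics/wrist4.png",imaging.get_image("wrist")[:,:,::-1])
E
```

```text
time_s: 4.35
ee_pos: [0.5138, -0.1257, 0.0838]
ee_rot: [2.123, 2.313, 0.001]
wrist_force: [-0.4, 0.1, -0.1]
gripper_width: 0.0424
[-0.1321  0.0327]
```

View pics/wrist4.png

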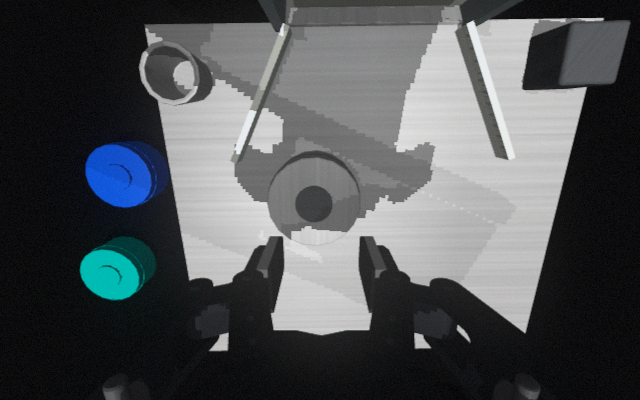

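Fingers are just behind the canister at (314,200). Next is the diagonal push toward the centreline.

```bash
python3 -m creep '[0.7,0,0.2,0, 0.8,0.4,0,0, 0.8,0.4,0,0, 0.8,0.4,0,0, 0.8,0.4,0,0, 0.8,0.4,0,0, 0.8,0.4,0,0, 0.6,0.2,0,0]'
python3 - <<'E'
from h import *
from rig import monitor
s=monitor.get_state(); print(toC(s["ee_pos"]).round(4))
c=imaging.get_calibration("wrist"); m=np.array(c["mount"]); r=R.from_rotvec(s["ee_rot"]).as_matrix()
cv2.imwrite("pics/wrist5.png",imaging.get_image("wrist")[:,:,::-1])
E
```

```text
time_s: 5.4
ee_pos: [0.5363, -0.058, 0.0816]
ee_rot: [2.124, 2.313, 0.002]
wrist_force: [0.5, 0.2, -0.4]
gripper_width: 0.0425
[-0.0669  0.0037]
```

View pics/wrist5.png

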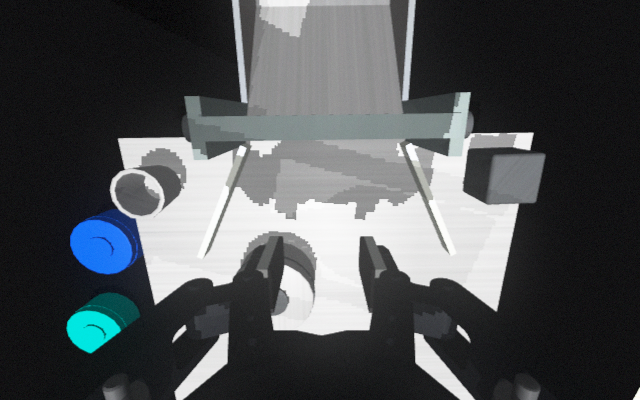

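```bash
cat >> h.py <<'E'
def wr(s,px,z):
    c=imaging.get_calibration("wrist"); m=np.array(c["mount"]); r=R.from_rotvec(s["ee_rot"]).as_matrix()
    o=r@m[:3,3]+s["ee_pos"]; A=r@m[:3,:3]
    d=A@np.linalg.inv(c["camera_matrix"])@[*px,1]; return o+d*(z-o[2])/d[2]
def wproj(s,X):
    c=imaging.get_calibration("wrist"); m=np.array(c["mount"]); r=R.from_rotvec(s["ee_rot"]).as_matrix()
    o=r@m[:3,3]+s["ee_pos"]; A=r@m[:3,:3]; q=c["camera_matrix"]@(A.T@(np.asarray(X)-o)); return q[:2]/q[2]
E
python3 - <<'E'
from h import *
from rig import monitor
s=monitor.get_state()
w=wr(s,(278,298),.105); print("hub",w,toC(w))
print("right edge",toC(wr(s,(315,290),.105)), "tcp px",wproj(s,s["ee_pos"]))
for z in (.08,.09,.1,.11): print(z,[wproj(s,[*toW([toC(s["ee_pos"])[0]+dx,toC(s["ee_pos"])[1]+.021]),z]).round(0) for dx in(.011,-.011)])
cv2.imwrite("pics/side5.png",cv2.resize(imaging.get_image("side")[160:280,280:420,::-1],None,fx=5,fy=5,interpolation=2))
cv2.imwrite("pics/scene5.png",cv2.resize(imaging.get_image("scene")[120:240,210:350,::-1],None,fx=5,fy=5,interpolation=2))
E
```

```text
hub [ 0.51289052 -0.09997853  0.105     ] [-0.10639993  0.03108876]
right edge [-0.10068748  0.00684267] tcp px [319.44282076 226.46362436]
0.08 [array([289., 211.]), array([290., 240.])]
0.09 [array([287., 216.]), array([288., 247.])]
0.1 [array([285., 222.]), array([287., 254.])]
0.11 [array([283., 228.]), array([285., 262.])]
```

View pics/side5.png

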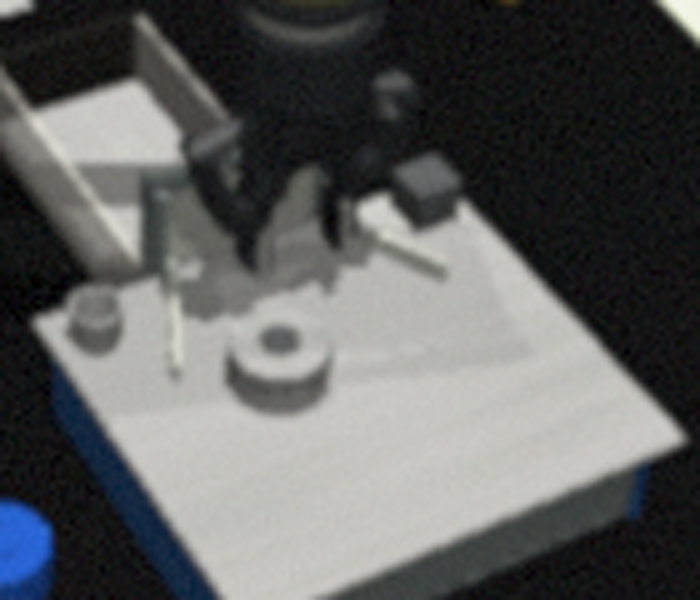

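View pics/scene5.png

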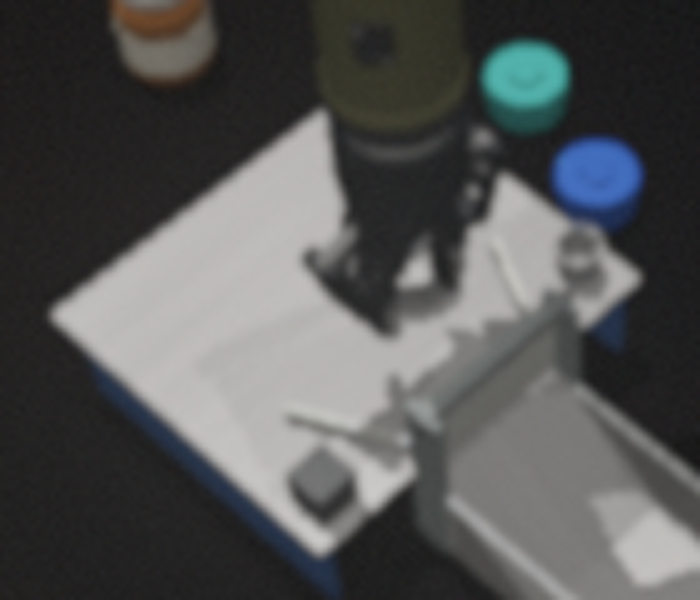

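```bash
python3 - <<'E'
from h import *
from rig import monitor
s=monitor.get_state(); print(s["ee_pos"],toC(s["ee_pos"]), s["joint_positions"])
def tri(a,b):
    A=[]
    for n,px in (("scene",a),("side",b)):
        k,p,r=K(n); M=k@np.c_[r.T,-r.T@p]
        A+=[px[0]*M[2]-M[0],px[1]*M[2]-M[1]]
    v=np.linalg.svd(np.array(A))[2][-1]; X=v[:3]/v[3]
    print(X.round(4),toC(X).round(4),[ (proj("scene",X)-a).round(1),(proj("side",X)-b).round(1)])
f=lambda u,o:np.array([(u[0]+.5)/5-.5+o[0],(u[1]+.5)/5-.5+o[1]])
tri(f((452,296),(210,120)),f((252,270),(280,160)))
tri(f((390,335),(210,120)),f((332,248),(280,160)))
print("TCP px scene",(proj("scene",s["ee_pos"])-[210,120])*5,"side",(proj("side",s["ee_pos"])-[280,160])*5)
E
```

```text
[ 0.53596801 -0.05825388  0.08155949] [-0.06714336  0.00402515] [-1.86582453e-01  3.72678307e-01  1.73749269e+00 -5.70728865e-05
  1.02968433e+00 -2.72155300e-01]
[ 0.5137 -0.0547  0.1128] [-0.0614  0.0258] [array([-0.2,  0. ]), array([-0.2, -0. ])]
[ 0.5607 -0.056   0.1146] [-0.0674 -0.0208] [array([-0.6,  0.1]), array([-0.5, -0.1])]
TCP px scene [419.03061977 340.71409401] side [286.21596897 302.40101934]
```

The fingers passed over the canister. Triangulation puts the real tips near z=0.113, about 30 mm above the reported TCP of 0.082. The canister has hardly moved. I'll go up and back, shut the gripper and measure the tip offset.

```bash
python3 -m creep '[0,0,-2.5,0, -1.5,-0.4,-1,0, -2.2,-0.5,0,0, -2.2,-0.5,0,0, -2.2,-0.5,0,0, -2.2,-0.4,0,0, -1.5,-0.4,0,0, 0,0,0,0]' 1
python3 - <<'E'
from h import *
from rig import monitor
s=monitor.get_state(); print(s["ee_pos"],toC(s["ee_pos"]),s["gripper_width"])
cv2.imwrite("pics/wrist6.png",imaging.get_image("wrist")[:,:,::-1])
cv2.imwrite("pics/side6.png",cv2.resize(imaging.get_image("side")[160:280,280:420,::-1],None,fx=5,fy=5,interpolation=2))
cv2.imwrite("pics/scene6.png",cv2.resize(imaging.get_image("scene")[110:230,210:350,::-1],None,fx=5,fy=5,interpolation=2))
print("TCP px scene",(proj("scene",s["ee_pos"])-[210,110])*5,"side",(proj("side",s["ee_pos"])-[280,160])*5, wproj(s,s["ee_pos"]))
E
```

```text
time_s: 6.55
ee_pos: [0.5147, -0.1886, 0.1165]
ee_rot: [2.127, 2.311, -0.005]
wrist_force: [0.3, -0.1, 0.6]
gripper_width: -0.0001
[ 0.51470839 -0.18855949  0.11654809] [-0.19473121  0.03797902] -7.29125296243625e-05
TCP px scene [310.98339111 209.22674897] side [356.65035129 429.59547548] [319.44271217 226.46104118]
```

View pics/side6.png

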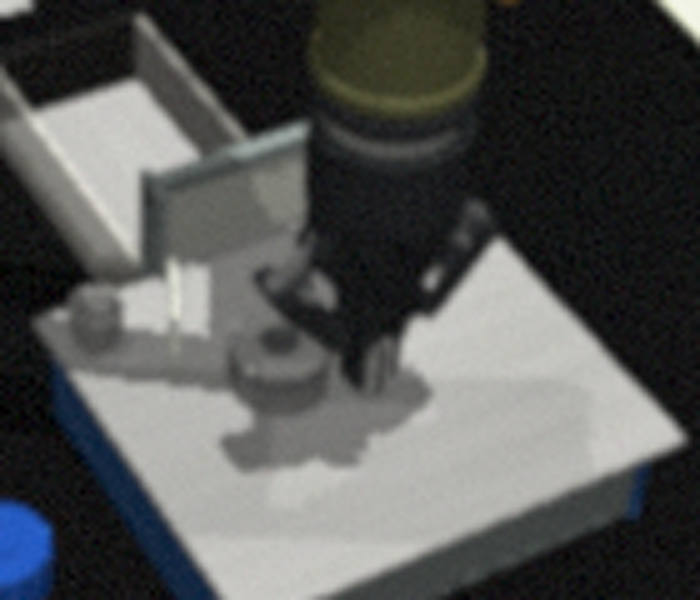

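View pics/scene6.png

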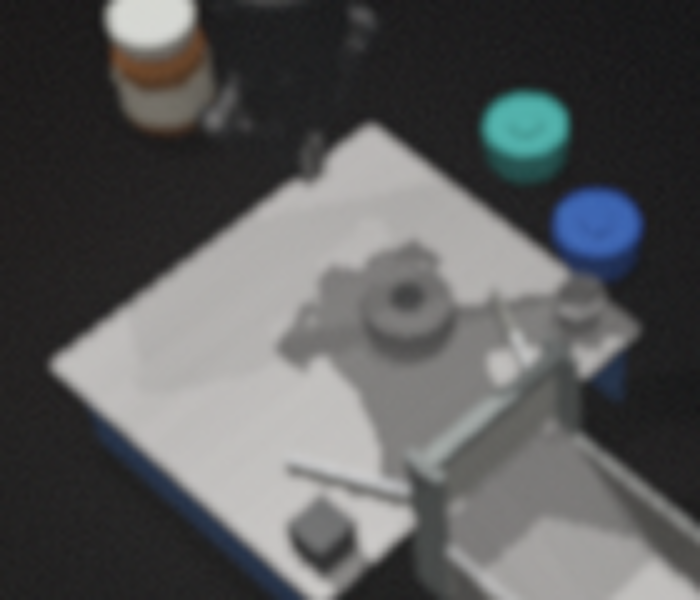

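View pics/wrist6.png

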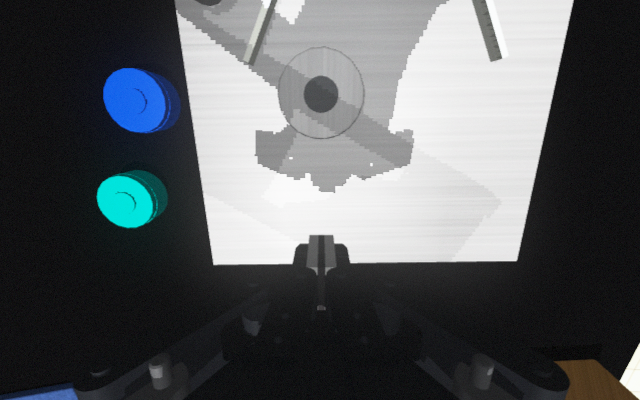

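```bash
cat >> h.py <<'E'
def tri(a,b):
    A=[]
    for n,px in (("scene",a),("side",b)):
        k,p,r=K(n); M=k@np.c_[r.T,-r.T@p]
        A+=[px[0]*M[2]-M[0],px[1]*M[2]-M[1]]
    v=np.linalg.svd(np.array(A))[2][-1]; X=v[:3]/v[3]
    print(X.round(4),toC(X).round(4),[ (proj("scene",X)-a).round(1),(proj("side",X)-b).round(1)]); return X
E
python3 - <<'E'
from h import *
from rig import monitor
s=monitor.get_state()
f=lambda u,o:np.array([(u[0]+.5)/5-.5+o[0],(u[1]+.5)/5-.5+o[1]])
tri(f((312,181),(210,110)),f((374,392),(280,160)))
for z in (.1165,.125,.135,.145): print(z,wproj(s,[*toW(toC(s["ee_pos"])+[.011,0]),z]))
E
```

```text
[ 0.517  -0.1888  0.1455] [-0.1952  0.0357] [array([-1.4,  0.2]), array([-1.5, -0.2])]
0.1165 [319.21392342 211.44247607]
0.125 [319.1279147  215.89033638]
0.135 [319.01617859 221.66866371]
0.145 [318.89109665 228.1371584 ]
```

```bash
python3 - <<'E'
from h import *
for z in (.08,.113,.125,.14,.155,.17,.185,.2):
    X=[.536,-.0583,z]; print(z,((proj("side",X)-[280,160])*5).round(0),((proj("scene",X)-[210,120])*5).round(0))
E
```

```text
0.08 [286. 304.] [419. 342.]
0.113 [289. 262.] [416. 310.]
0.125 [290. 246.] [415. 298.]
0.14 [291. 225.] [413. 283.]
0.155 [292. 205.] [412. 267.]
0.17 [293. 184.] [410. 252.]
0.185 [294. 163.] [409. 235.]
0.2 [296. 141.] [407. 219.]
```

The palm bottom works out about 72 mm above the real tips. So the whole gripper sits about 30 mm higher than the reported TCP, and the crossbar clearance still holds. Aim for TCP z≈0.057, which puts the tips at about 0.087.

```bash
python3 - <<'E'
from h import *
from rig import monitor
s=monitor.get_state()
w=wr(s,(321,94),.105); print(toC(w),toC(s["ee_pos"]),s["ee_pos"])
E
python3 -m creep '[0,0.3,0.8,0, 0,0.2,0.8,0, 0,0,0.8,0, 0,0,0.8,0, 0,0,0.8,0, 0,0,0.8,0, 0,0,0.6,0, 0,0,0.5,0]' 0.5
python3 - <<'E'
from h import *
from rig import monitor
s=monitor.get_state(); print(toC(s["ee_pos"]).round(4))
cv2.imwrite("pics/wrist7.png",imaging.get_image("wrist")[:,:,::-1])
cv2.imwrite("pics/side7.png",cv2.resize(imaging.get_image("side")[160:280,280:420,::-1],None,fx=5,fy=5,interpolation=2))
E
```

```text
[-0.10635966  0.03534012] [-0.19293791  0.03749666] [ 0.51501231 -0.18672749  0.11657164]
time_s: 7.7
ee_pos: [0.5203, -0.1839, 0.0529]
ee_rot: [-2.121, -2.317, 0.004]
wrist_force: [-0.6, -0.9, 0.1]
gripper_width: 0.0427
[-0.1907  0.032 ]
```

View pics/side7.png

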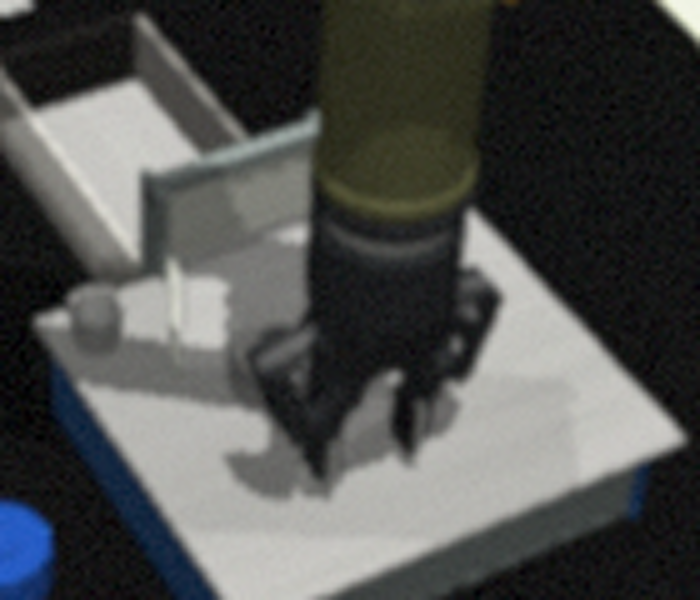

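View pics/wrist7.png

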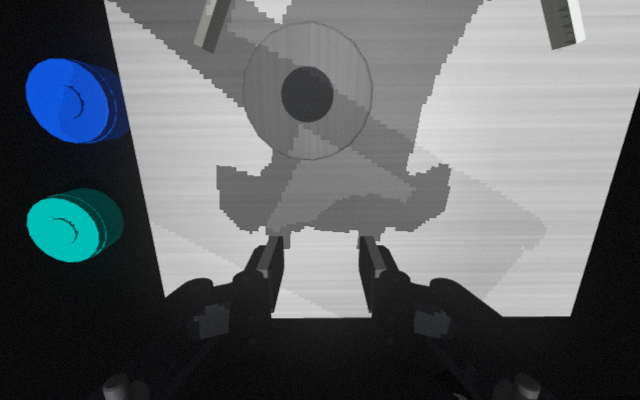

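```bash
python3 -m creep '[0.8,-0.2,-0.2,0, 0.8,-0.1,0,0, 0.8,0,0,0, 0.7,0,0,0, 0.6,0,0,0, 0.5,0,0,0, 0.5,0,0,0, 0.5,0,0,0]'
python3 - <<'E'
from h import *
from rig import monitor
s=monitor.get_state(); print(toC(s["ee_pos"]).round(4))
cv2.imwrite("pics/wrist8.png",imaging.get_image("wrist")[:,:,::-1])
E
```

```text
time_s: 8.8
ee_pos: [0.5124, -0.1288, 0.0559]
ee_rot: [2.12, 2.318, -0.004]
wrist_force: [-1.3, -2.0, 0.8]
gripper_width: 0.0427
[-0.1351  0.0344]
```

View pics/wrist8.png

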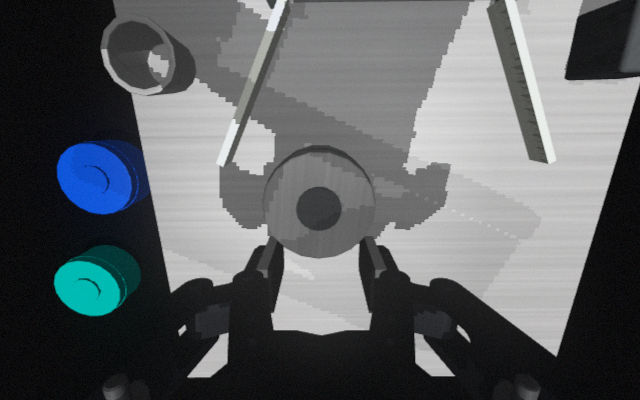

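The canister is now cradled between the fingers, hub at (319,208), with about 2 N of contact force. I'll push diagonally.

```bash
python3 -m creep '[0.6,0.3,0,0, 0.7,0.4,0,0, 0.7,0.4,0,0, 0.7,0.4,0,0, 0.7,0.4,0,0, 0.7,0.4,0,0, 0.7,0.4,0,0, 0.5,0.2,0,0]'
python3 - <<'E'
from h import *
from rig import monitor
s=monitor.get_state(); print(toC(s["ee_pos"]).round(4))
cv2.imwrite("pics/wrist9.png",imaging.get_image("wrist")[:,:,::-1])
E
```

```text
time_s: 9.85
ee_pos: [0.5383, -0.0697, 0.0558]
ee_rot: [2.12, 2.318, -0.005]
wrist_force: [-0.6, -1.2, 1.9]
gripper_width: 0.0431
[-0.0787  0.0028]
```

View pics/wrist9.png

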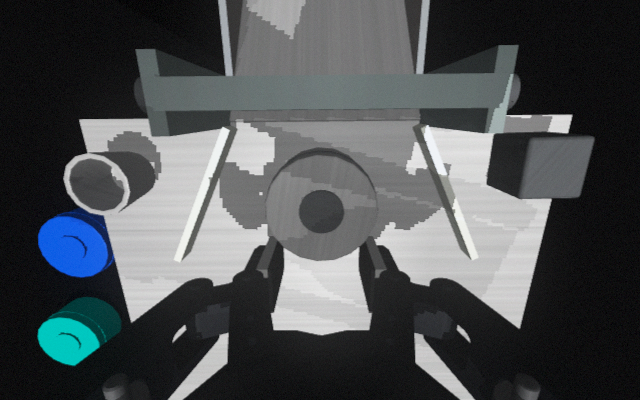

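```bash
python3 -m creep '[0.6,0,0,0, 0.6,0,0,0, 0.6,0,0,0, 0.6,0,0,0, 0.6,0,0,0, 0.6,0,0,0, 0.6,0,0,0, 0.3,0,0,0]'
python3 - <<'E'
from h import *
from rig import monitor
s=monitor.get_state(); print(toC(s["ee_pos"]).round(4))
cv2.imwrite("pics/wrist10.png",imaging.get_image("wrist")[:,:,::-1])
cv2.imwrite("pics/scene10.png",cv2.resize(imaging.get_image("scene")[120:280,240:400,::-1],None,fx=3.75,fy=3.75,interpolation=2))
E
```

```text
time_s: 10.9
ee_pos: [0.5364, -0.0295, 0.0579]
ee_rot: [2.106, 2.313, -0.015]
wrist_force: [0.3, -0.9, 1.7]
gripper_width: 0.0428
[-0.0386  0.0008]
```

View pics/wrist10.png

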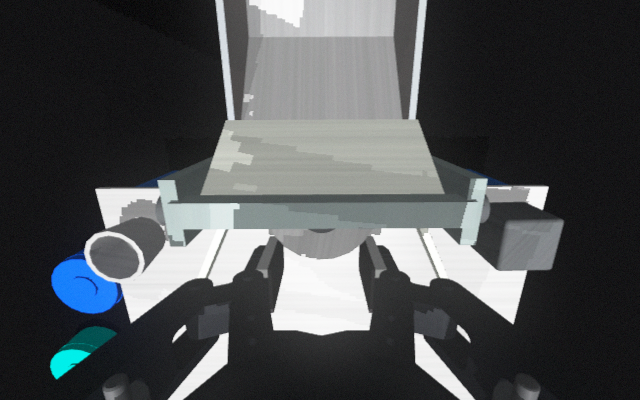

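View pics/scene10.png

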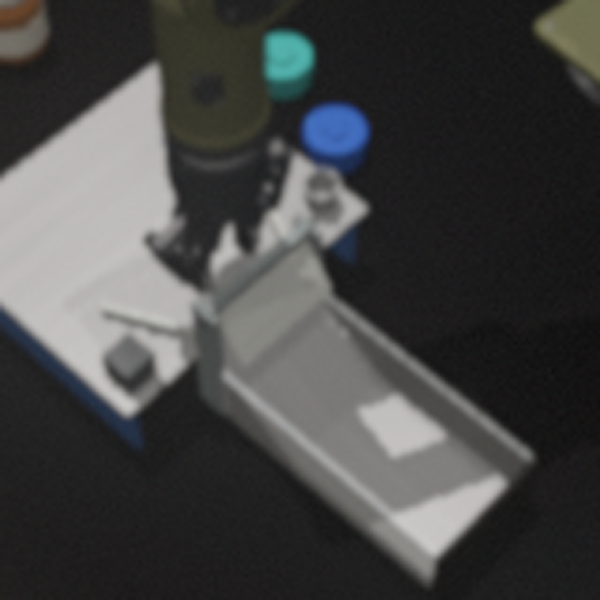

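The flap is open and the canister centre is right at the lip, about x=-9 mm. A little more.

```bash
python3 -m creep '[0.5,0,0,0, 0.5,0,0,0, 0.2,0,0,0, 0,0,0,0, -1,0,0,0, -1.5,0,0,0, -2,0,0,0, -2,0,0,0]'
python3 - <<'E'
from h import *
from rig import monitor
s=monitor.get_state(); print(toC(s["ee_pos"]).round(4))
cv2.imwrite("pics/wrist11.png",imaging.get_image("wrist")[:,:,::-1])
cv2.imwrite("pics/scene11.png",cv2.resize(imaging.get_image("scene")[120:280,240:400,::-1],None,fx=3.75,fy=3.75,interpolation=2))
E
```

```text
time_s: 12.0
ee_pos: [0.5405, -0.0839, 0.0578]
ee_rot: [2.106, 2.316, -0.015]
wrist_force: [0.1, -0.1, -0.2]
gripper_width: 0.0432
[-0.0931  0.002 ]
```

View pics/wrist11.png

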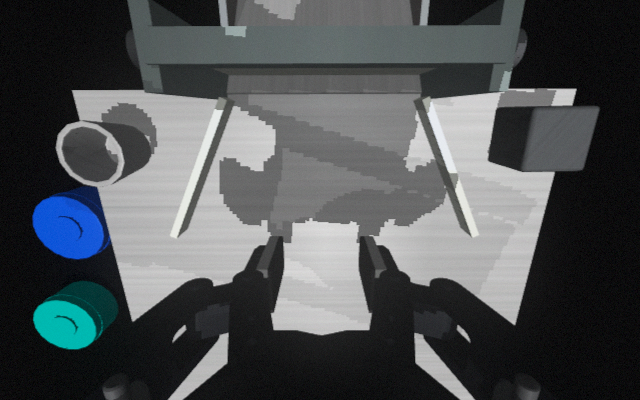

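View pics/scene11.png

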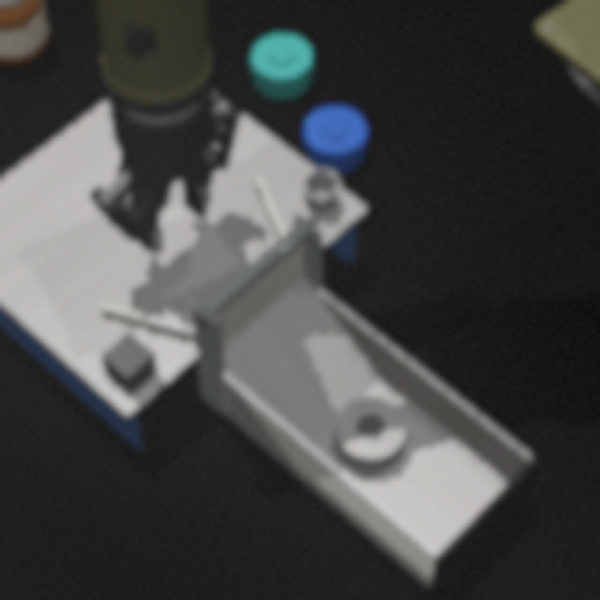

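The canister is in the tray at (371,430) in the enlarged view, and the flap hangs shut. I'll raise the hand clear, let everything settle and check again.

```bash
python3 -m creep '[-1,0,-1,0, -1,0,-2,0, 0,0,-2,0, 0,0,-2,0, 0,0,-1,0, 0,0,0,0, 0,0,0,0, 0,0,0,0]'
python3 -m creep '[0,0,0,0,0,0,0,0,0,0,0,0,0,0,0,0,0,0,0,0,0,0,0,0,0,0,0,0,0,0,0,0]'
python3 - <<'E'
from h import *
a=imaging.get_image("scene")
cv2.imwrite("pics/scene12.png",cv2.resize(a[120:280,240:400,::-1],None,fx=3.75,fy=3.75,interpolation=2))
E
python3 -m creep '[0,0,0,0,0,0,0,0,0,0,0,0,0,0,0,0,0,0,0,0,0,0,0,0,0,0,0,0,0,0,0,0]'
python3 - <<'E'
from h import *
a=imaging.get_image("scene")[120:280,240:400,::-1]
cv2.imwrite("pics/scene13.png",cv2.resize(a,None,fx=3.75,fy=3.75,interpolation=2))
x=cv2.imread("pics/scene12.png").astype(int);y=cv2.imread("pics/scene13.png").astype(int);print("max diff tray",abs(x-y)[300:,200:].max())
w=ray("scene",[371/3.75+240,425/3.75+120],.039);print(toC(w))
E
```

```text
time_s: 13.1
ee_pos: [0.5417, -0.1067, 0.142]
ee_rot: [2.109, 2.313, -0.017]
wrist_force: [0.5, 0.2, 0.3]
gripper_width: 0.043
time_s: 14.1
ee_pos: [0.5409, -0.1063, 0.1405]
ee_rot: [2.11, 2.315, -0.019]
wrist_force: [-0.8, 0.5, -0.0]
gripper_width: 0.0425
time_s: 15.15
ee_pos: [0.5409, -0.1063, 0.1405]
ee_rot: [2.11, 2.315, -0.019]
wrist_force: [0.3, -0.9, -0.3]
gripper_width: 0.0427
max diff tray 9
[0.12072975 0.00143078]
```

View pics/scene13.png

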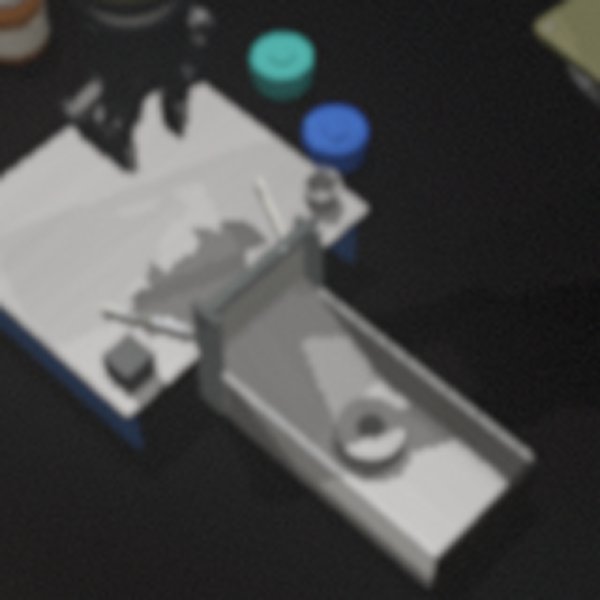

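```bash
python3 -c "
from rig import robot
print(robot.hand_in())"
```

```text
the job is handed in; nothing more can be done
None
```

I pushed the canister with the open fingertips, first diagonally to the chute's centreline and then straight under the flap. It slid into the tray. I then drew the hand back and up, and handed the job in at about 15 s.

**What went wrong:** my first push passed over the canister. Triangulating the fingertips in the scene and side views put them about 30 mm above the reported TCP. I corrected for that offset, and the second push worked.

**Last checks:**
- **Canister:** it lies about 121 mm beyond the flap and 1 mm off the centreline. Two views 1 s apart show no movement.
- **Flap:** it hangs shut as far as I can see in the image. I could not read its angle directly.
- **Other objects:** the crucible and die look unmoved. I did not check the bench objects one by one at the end, but the hand never touched them as far as I could see.
- **Robot:** it touches nothing, and the wrist force is about zero.

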